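# Put the last gem pot away and snap the stone box shut

## Task

Put the gem pot with the black cap upright into the empty compartment of the open stone box and let go of it, then swing the lid shut and press it down near its front edge until the brass spring clip snaps over it (the resistance suddenly drops). Keep pressing: finish with the fingers still bearing firmly on the closed lid. Leave the white-capped pots standing in their compartments and do not disturb the mug, the loupe or the rust-brown stone.

Things in the scene. Friction and masses are not known exactly. Their poses are not given: they have to be found in the camera images.
- stone_box: Beige felt-lined box for stones, 106 x 150 mm, 36 mm high without its lid; it does not slide. Origin: centre of its underside. x runs from the front (clip side, box x = -54 mm) to the hinge side, y along the 150 mm. Walls 4 mm. Dividers at box y = -35, 0, +35 mm, 26 mm high above the bench, make four compartments 33 to 35 mm wide (y), 96 mm long (box x -49 to +47), floor 8 mm above the bench.
- empty_floor (a point): On the felt floor (8 mm above the bench) of the empty compartment, one of the two middle ones: midway between its dividers, some 20 mm in front of the box's middle; a good place for the pot. Axes as the box's.
- pot_mid (a point): Loose gem pot to put away: clear body with a blue-green stone, black cap; 24 mm diameter, 34 mm high, about 30 g, standing on the bench. Point: its centre, 17 mm above its underside; z is its axis. Hold it by its upper 14 mm, with the fingers closing along box y, to clear the dividers; it then fits under the shut lid.
- kept_1_mid (a point): Centre (17 mm up) of a white-capped pot of the same size, standing loose in the rear half of an outer compartment; stays there.
- kept_2_mid (a point): As kept_1_mid: the pot in the rear half of the other middle compartment.
- kept_3_mid (a point): As kept_1_mid: the pot in the other outer compartment.
- stone_box_lid (a joint): Lid angle (rad): 0 shut, about 0.07 lying on the clip's nose, not yet snapped; starts at 1.5 to 1.8 (stop 1.83), standing up behind the box to 145 mm above the bench. Hinge line: box x = +54 mm, 36 mm above the bench, along box y. Lid 106 x 150 mm, 17 mm deep, 70 g; stiff hinge, so it stays or sinks slowly: push it over from behind, then down.
- press_spot (a point): Where to press: on the lid's outer (top) face, on its middle line, 13 mm in from its front edge (box x = -40 mm, 53 mm above the bench when shut). Its z axis is the outward normal of that face (up when shut); its x axis points to the hinge, 94 mm away.
- clip (a joint): Deflection (rad) of the brass spring clip, 16 mm wide, on the middle of the box front (out to box x = -67 mm, 51 mm high): 0 at rest, about 0.08 at the peak. A press at press_spot peaks at about 11 N some 3 mm below first resistance, then drops suddenly; the lid jumps down the last 5 mm onto the box and the clip returns near 0, over the lid's rod.
- mug: White spotted mug, 92 x 124 x 93 mm, bystander; origin centre of its underside.
- loupe: Folded pocket loupe, 27 x 42 x 18 mm, bystander; origin centre of its underside.
- rust_stone: Rough rust-brown stone, 46 x 60 x 24 mm, bystander; origin centre of its underside.
- pot: The loose pot itself (see pot_mid); origin at the centre of its underside.

How it is judged (in metres and radians):
On the way, in this order (a step that is already met when the one before it is completed fails the run):
1. the black-capped pot stands released in the empty compartment, lid still open (x of pot_mid in the frame of empty_floor between -0.035 and 0.065 m and y of pot_mid in the frame of empty_floor between -0.01 and 0.01 m and z of pot_mid in the frame of empty_floor below 0.021 m and angle between pot_mid's own z axis and vertical below 0.2 rad and value of joint stone_box_lid above 0.8 rad and contact force between the fingers and pot below 0.05 N), for 0.2 s.
2. the lid is snapped shut under the clip while the fingers press on it (value of joint stone_box_lid below 0.025 rad and value of joint clip below 0.04 rad and contact force between the fingers and stone_box_lid above 3 N), for 0.2 s.
At the end, for the whole second after the job is handed in: The lid is fully shut (within 0.025 rad) with the spring clip back over it (within 0.04 rad of rest), the fingers still press on the lid with more than 3 N, the black-capped pot stands upright on the floor of the formerly empty compartment and the three others still stand (all of step 2 and x of pot_mid in the frame of empty_floor between -0.035 and 0.065 m and y of pot_mid in the frame of empty_floor between -0.01 and 0.01 m and z of pot_mid in the frame of empty_floor below 0.021 m and angle between pot_mid's own z axis and vertical below 0.2 rad and angle between each of kept_1_mid, kept_2_mid, kept_3_mid's own z axis and vertical below 0.3 rad); the arm keeps its last pose, push and grip.
It fails at once if a white-capped pot is knocked over or moved more than 40 mm (angle between any of kept_1_mid, kept_2_mid, kept_3_mid's own z axis and vertical above 0.6 rad or distance of any of kept_1_mid, kept_2_mid, kept_3_mid from where it was at the start of the episode above 0.04 m).
It fails at once if the mug, the loupe or the rust-brown stone is moved more than 30 mm (distance of any of mug, loupe, rust_stone from where it was at the start of the episode above 0.03 m).
It also fails if it takes over 64 s, if anything falls off the work surface, if the arm or the gripper's body presses on something with over 40 N, if the wrist force passes 120 N, or if a joint passes its speed limit or range.

## Robot

A 7-joint arm with a two-finger parallel gripper is mounted at the origin on a cart in front of the work surface, level with it; the furniture and walls round the work are solid. World frame = base frame: x ahead of the robot, y to its left, z up, the work surface at z = 0. Lengths are in mm, angles in degrees, forces in N, time in s.
With the tool pointing down it reaches from about 350 to 900 mm from the base axis. Payload 19.9 kg.
Tool frame: the origin (TCP) lies between the finger pads; the fingertips stand 14 mm ahead of it and the grasp point (between the pads) lies 5 mm behind it (r.nose_length is the distance from the TCP to the fingertips, in mm); z points along the fingers, y is the line along which they close (so a half turn about z gives the same grasp; the last joint's range is limited). The gripper opens to 94 mm and grips with 3 to 60 N. Pads are 16 mm wide; open, the fingers measure 119 mm over their backs; the gripper's body (75 mm by 177 mm) begins 78 mm behind the grasp point.
Start: joints at [-70.159, 23.915, -0.59, 92.452, 0.269, 63.638, -3.037], TCP at [236.333, 578.573, 219.425] pointing down, gripper open.
Joint ranges: [-161.28, 161.28], [-22.2, 115.67], [-73.04, 71.86], [3.21, 147.25], [-68.34, 248.33], [10.77, 114.83], [-161.83, 161.83]. Speed limits (degrees/s): [108.29, 108.29, 136.94, 136.94, 172.46, 172.46, 172.46].

## Interface

Orientations are given as [roll, pitch, yaw] about the fixed x, y, z axes, in that order (R = Rz(yaw) Ry(pitch) Rx(roll)).
In Python, from workcell import r, viewer, workorder gives the robot as it stands.
- The arm moves only by the shell command python3 -m jog 'ROWS' [FORCE]. ROWS is a JSON object of lists of equal length, an entry for each row: "jaw": the opening in per cent of the stroke, from 0 (shut) to 100 (fully open); "delta_pos": the shift along the tool's x, y, z in m, a list of three; "roll": the turn about the tool's z in rad. In form: {"jaw": [jaw, ...], "delta_pos": [[dx, dy, dz], ...], "roll": [roll, ...]}. A call has 1 to 8 rows; each row is the pose to reach, as a shift and turn from the pose commanded when the call began, along the tool's axes at that moment; what a row does not reach only later rows make up. A row lasts 1/8 s, in which the tool goes at most 62.5 mm and 10.7 degrees, less where a joint would pass 70% of its speed; a pose out of reach is approached as far as the arm can. A call with a gripper value outside its range is refused whole. The fingers move at their own pace and stop on an object; FORCE is the grip in N (left out, the last holds). Time passes only in rows, so rows that repeat a pose let the fingers close. It gives the time, the measured TCP pose, the force, the opening and the grip force at its end, in the units of the state.
- r.get_obs(): the state, without advancing time (a new reading comes with each control period).
- viewer.capture(name): name is "scene" or "top" or "wrist"; returns a dict with "color" (384x512x3 uint8, red, green, blue), "mtx" (3x3 intrinsics, pixels), "camera_from_world" (4x4, takes a point from world to camera coordinates). Camera axes: x right, y down, z forward; pixel columns grow to the right and rows downward; lengths in mm; the calibration is good to about 2 mm. A picture is of the moment at which its call begins. There is no depth.
- workorder.finish_job(): hands the job in; it is judged then, once.
The state is a dict: "time_s": time; "joint_pos": joint angles; "joint_velocities": joint speeds; "joint_torque": joint torques, N m; "position": TCP position; "tool_rot": TCP orientation; "force": force on the tool from outside, world axes, zero at the start; "torque": the same for the moment, N m; "gripper_width": opening from 0.0 (shut) to 1.0 (fully open); "finger_force": force on a finger pad.
Only numpy, scipy, OpenCV 4.12 (cv2) and the standard library are available. Lean on these libraries where they do the work, as an engineer would, in place of code of your own. Each camera call takes 0.05 s, during which the arm holds its last target. There are 200 camera calls.

## Working session

There is one attempt and no reset: what is moved stays moved. The work goes in short steps, Python scripts to look and compute and a shell command to move; the robot and the scene stay as the last step left them, time stands still between calls to the robot, and variables do not carry over. Pictures are saved under pics/ and viewed, at most 10 in all, crops included, and the job is handed in when it is done.

```bash
mkdir -p pics; python3 - <<'E'
from workcell import r, viewer
import cv2,numpy as np
o=r.get_obs();print(o['position'],o['tool_rot'],o['gripper_width'],o['force'])
for n in("scene","top"):
    c=viewer.capture(n);cv2.imwrite(f"pics/{n}0.png",cv2.resize(c["color"][:,:,::-1],(800,600),interpolation=cv2.INTER_CUBIC))
    M=c["camera_from_world"];print(n,c["mtx"].tolist(),(-M[:3,:3].T@M[:3,3]).round())
E
```

```text
[236.23917129 578.26110646 218.82889211] [-1.79932000e+02  4.73516697e-03  1.57779574e+02] 1.0023812722543144 [-0.09403239  0.37886925 -0.60281677]
scene [[361.1175540670547, 0.0, 259.4985820769539], [0.0, 361.1175540670547, 189.85811913160632], [0.0, 0.0, 1.0]] [-120. -364.  485.]
top [[476.48956335120056, 0.0, 252.3372920235077], [0.0, 476.48956335120056, 192.95694474632649], [0.0, 0.0, 1.0]] [ 410.    7. 1487.]
```

View pics/top0.png

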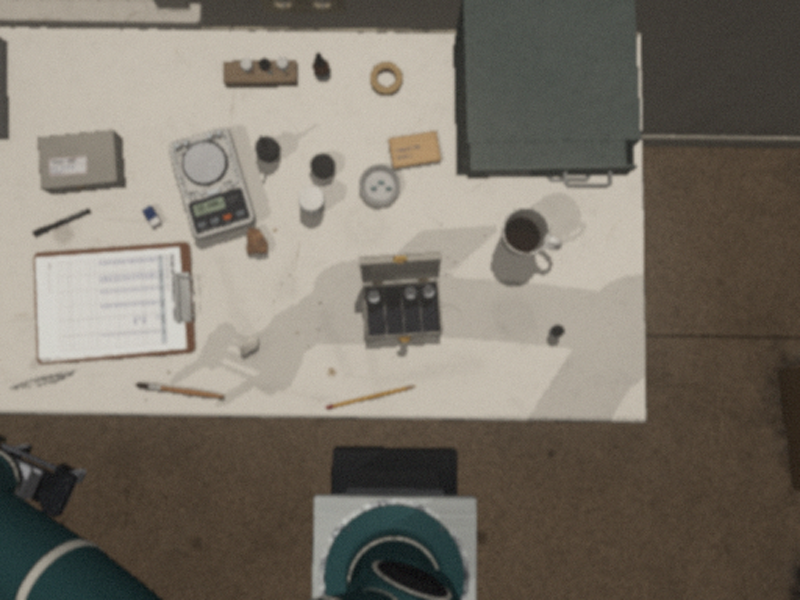

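View pics/scene0.png

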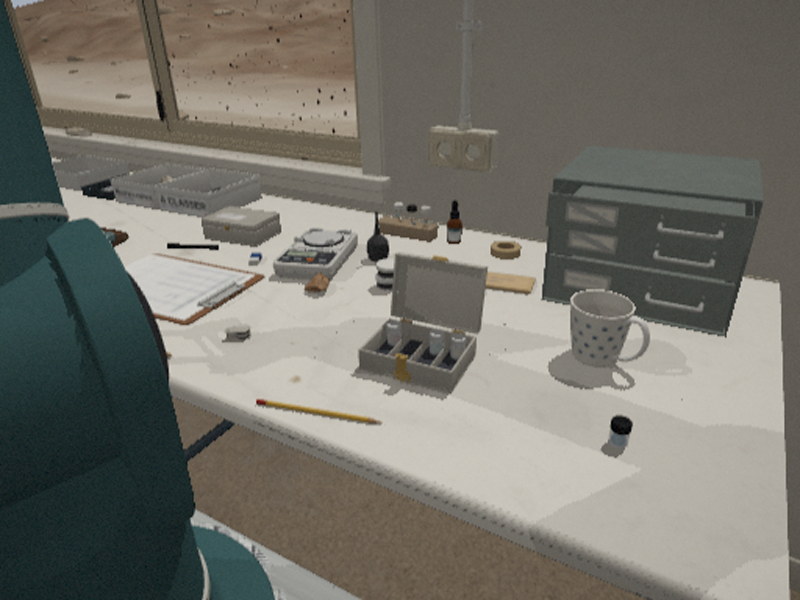

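The top view shows the loose pot at about (557,331) and the box at about (403,300), with its clip at (405,340) facing the robot. The empty compartment is second from the left. The mug is at (525,240), the loupe at (248,347) and the stone at (257,242). I'll enlarge the box and work out rough positions.

```bash
cat > h.py <<'E'
import numpy as np,cv2
from workcell import r,viewer
def hit(c,u,v,z):
    "world point at height z seen at pixel u,v (512x384 pixels)"
    M=c["camera_from_world"];R=M[:3,:3];C=-R.T@M[:3,3]
    d=R.T@np.linalg.inv(c["mtx"])@[u,v,1];return C+d*(z-C[2])/d[2]
def proj(c,p):
    M=c["camera_from_world"];q=c["mtx"]@(M[:3,:3]@p+M[:3,3]);return q[:2]/q[2]
E
python3 - <<'E'
from h import *
k=1.5625
c=viewer.capture("top")
print("pot",hit(c,557/k,330/k,34))
img=c["color"][150:240,220:300,::-1]
cv2.imwrite("pics/box.png",cv2.resize(img,None,fx=6.6,fy=6.6,interpolation=cv2.INTER_CUBIC))
for n,u,v in(("fl",368,344),("fr",441,337)): print(n,hit(c,u/k,v/k,36))
s=viewer.capture("scene")
print("pot scene",hit(s,621/k,425/k,34))
E
```

```text
pot [ 479.61107199 -310.66393569   34.        ]
fl [446.99702745  57.68066923  36.        ]
fr [462.64294359 -84.24065505  36.        ]
pot scene [ 469.08367918 -315.49703256   34.        ]
```

View pics/box.png

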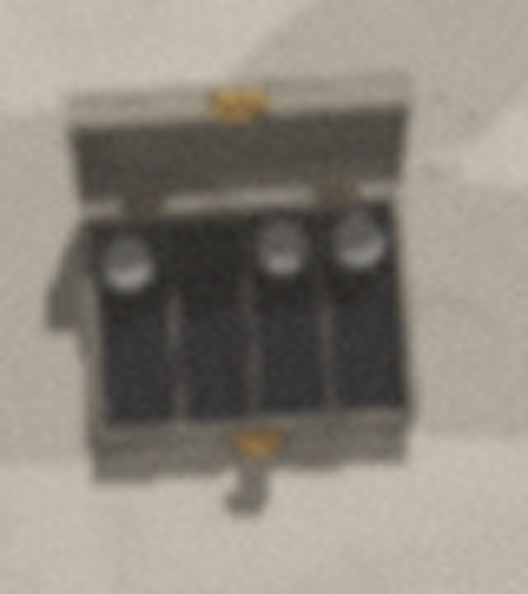

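Box yaw is about +4.5° (front-left corner nearer the robot than front-right). The pot is near (475,-312). I'll swing over to it at height, turning to yaw 4.5° so that the fingers close along box y.

```bash
python3 -m jog '{"jaw":[100,100,100,100,100,100,100,100],"delta_pos":[[-0.035,-0.046,0],[-0.070,-0.092,0],[-0.105,-0.138,0],[-0.140,-0.184,0],[-0.175,-0.230,0],[-0.210,-0.276,0],[-0.245,-0.322,0],[-0.279,-0.367,0]],"roll":[0.167,0.334,0.501,0.668,0.835,1.002,1.17,1.337]}' 10
python3 - <<'E'
from h import *
o=r.get_obs();R=cv2.Rodrigues(np.zeros(3))[0]
from scipy.spatial.transform import Rotation as Ro
R=Ro.from_euler('xyz',o['tool_rot'],degrees=True)
print(o['position'],o['tool_rot'],o['joint_pos']);print(R.inv().apply(np.array([475,-312,200])-o['position']),np.radians(o['tool_rot'][2]-4.5))
E
```

```text
time_s: 1.2
position: [356.0, 131.5, 219.6]
tool_rot: [180.0, -0.0, 80.9]
force: [1.7, 0.6, -0.0]
gripper_width: 1.002
finger_force: 0.0
[355.9811421  131.53426191 219.62389745] [ 1.79984685e+02 -3.58256651e-02  8.08648959e+01] [-49.29042068  -3.18692472  23.74952388 125.14374522   1.49251421
  57.74955958 -35.50451114]
[-419.02518962  187.92095999   19.41212604] 1.332818866787441
```

```bash
python3 -m jog '{"jaw":[100,100,100,100,100,100,100,100],"delta_pos":[[-0.052,0.023,0],[-0.105,0.047,0],[-0.157,0.070,0],[-0.210,0.094,0],[-0.262,0.117,0],[-0.315,0.141,0],[-0.367,0.164,0],[-0.419,0.188,0.02]],"roll":[0.167,0.334,0.501,0.668,0.835,1.002,1.17,1.337]}'
python3 -m jog '{"jaw":[100,100],"delta_pos":[[0,0,0],[0,0,0]],"roll":[0,0]}'
python3 - <<'E'
from h import *
o=r.get_obs();print(o['position'],o['tool_rot'],o['joint_pos'],o['force'])
c=viewer.capture("wrist");cv2.imwrite("pics/w1.png",c["color"][:,:,::-1])
M=c["camera_from_world"];print((-M[:3,:3].T@M[:3,3]).round(),M[2,:3].round(2)); print(proj(c,np.array([475,-312,34.])))
g=c["color"].max(2)<60
n,l,s,ce=cv2.connectedComponentsWithStats(g.astype(np.uint8))
for i in range(1,n):
    if s[i,4]>150: print(s[i],ce[i].round(1),hit(c,*ce[i],34).round(1))
E
```

```text
time_s: 2.2
position: [478.6, -311.5, 200.1]
tool_rot: [179.9, -0.1, 4.3]
force: [1.8, 0.3, 0.8]
gripper_width: 1.002
finger_force: 0.0
time_s: 2.45
position: [477.1, -309.3, 199.3]
tool_rot: [-180.0, 0.0, 4.6]
force: [0.0, 0.8, 0.3]
gripper_width: 0.999
finger_force: 0.0
[ 477.08073298 -309.30523809  199.28135853] [-1.79990231e+02  4.51365390e-02  4.61100103e+00] [ -8.7964116   26.48671816  50.68025374 103.12045182 -23.09977575
  61.45325185 -35.11239837] [0.04578309 0.82710437 0.31829296]
[ 557. -303.  365.] [-0.27 -0.02 -0.96]
[253.48793003 180.01072535]
[166   0  61  21 987] [194.6   8.5] [ 650.8 -237.1   34. ]
[  7 105  27  55 753] [ 19.8 131.1] [511.2 -40.4  34. ]
[ 36 105  23  55 575] [ 46.9 131. ] [513.8 -71.4  34. ]
[    0   221   512   163 27405] [241.8 324.3] [ 265.8 -312.6   34. ]
```

View pics/w1.png

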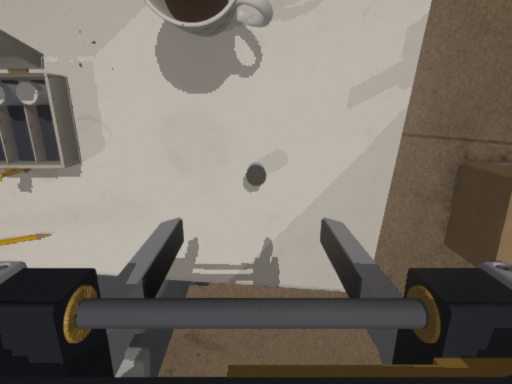

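The wrist view shows the black cap at about (256,175), between the fingers and ahead of them. The box is at the upper left and the mug at the top.

```bash
python3 - <<'E'
from h import *
from scipy.spatial.transform import Rotation as Ro
c=viewer.capture("wrist");o=r.get_obs()
g=cv2.cvtColor(c["color"],cv2.COLOR_RGB2GRAY)[155:200,235:280]
m=(g<95).astype(np.uint8);n,l,s,ce=cv2.connectedComponentsWithStats(m)
i=1+np.argmax(s[1:,4]);u=ce[i]+[235,155];print(s[i],u)
p=hit(c,*u,34);print(p)
print(Ro.from_euler('xyz',o['tool_rot'],degrees=True).inv().apply([*p[:2],32]-o['position']))
E
```

```text
[ 12  11  19  20 314] [256.00636943 175.42675159]
[ 481.33144662 -313.89785626   34.        ]
[  2.98631381   5.87696089 168.0666357 ]
```

The pot is at (481,-313), and all three cameras agree to within several mm. I'll descend until the fingertips are 20 mm above the bench, then close.

```bash
python3 -m jog '{"jaw":[100,100,60,60,60,60,60,60],"delta_pos":[[0.004,0.005,0.05],[0.004,0.005,0.09],[0.004,0.005,0.12],[0.004,0.005,0.14],[0.004,0.005,0.155],[0.004,0.005,0.164],[0.004,0.005,0.165],[0.004,0.005,0.165]],"roll":[0,0,0,0,0,0,0,0]}' 10
python3 - <<'E'
from h import *
c=viewer.capture("wrist");cv2.imwrite("pics/w2.png",c["color"][:,:,::-1])
E
python3 -m jog '{"jaw":[15,15,15,15,15,15],"delta_pos":[[0,0,0],[0,0,0],[0,0,0],[0,0,0],[0,0,0],[0,0,0]],"roll":[0,0,0,0,0,0]}' 10
```

```text
time_s: 3.55
position: [482.0, -314.4, 35.0]
tool_rot: [180.0, -0.0, 4.6]
force: [0.5, 0.6, 0.2]
gripper_width: 0.605
finger_force: 0.0
time_s: 4.35
position: [481.7, -314.3, 34.5]
tool_rot: [180.0, -0.0, 4.6]
force: [0.2, 0.4, 0.1]
gripper_width: 0.253
finger_force: 10.0
```

View pics/w2.png

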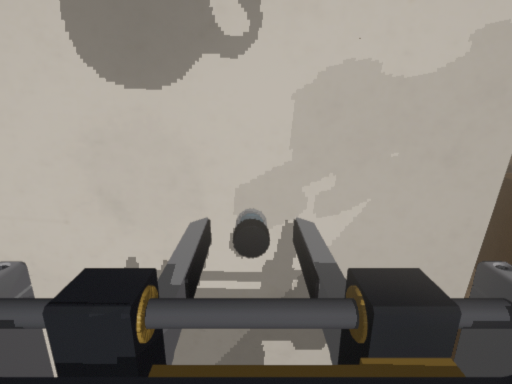

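The cap is between the fingers, and the grip closed at 23.8 mm, which matches the pot. I'll lift and move in front of and over the box.

```bash
python3 -m jog '{"jaw":[15,15,15,15,15,15,15,15],"delta_pos":[[0,0,-0.02],[0,0,-0.06],[0,0,-0.11],[0,-0.03,-0.145],[-0.005,-0.09,-0.145],[-0.01,-0.15,-0.145],[-0.014,-0.21,-0.145],[-0.016,-0.265,-0.145]],"roll":[0,0,0,0,0,0,0,0]}'
python3 -m jog '{"jaw":[15,15,15,15],"delta_pos":[[0,-0.04,0],[0,-0.056,0],[0,-0.056,0],[0,-0.056,0]],"roll":[0,0,0,0]}'
python3 - <<'E'
from h import *
o=r.get_obs();print(o['position'],o['tool_rot'],o['force'],o['joint_pos'])
c=viewer.capture("wrist");cv2.imwrite("pics/w3.png",cv2.resize(c["color"][:,:,::-1],(800,600),interpolation=cv2.INTER_CUBIC))
np.savez("w3.npz",mtx=c["mtx"],camera_from_world=c["camera_from_world"])
E
```

```text
time_s: 5.35
position: [444.1, -49.6, 180.4]
tool_rot: [-179.9, -0.0, 4.6]
force: [2.0, 0.9, -0.1]
gripper_width: 0.251
finger_force: 10.0
time_s: 5.85
position: [440.3, 3.5, 179.9]
tool_rot: [-180.0, -0.0, 4.5]
force: [-0.7, 0.1, 0.1]
gripper_width: 0.251
finger_force: 10.0
[440.30176931   3.51203678 179.91398429] [-1.79992161e+02 -2.79074924e-02  4.50686677e+00] [-0.71960668  0.09686938  0.08202692] [-53.05333756  11.10263528  54.19316478 121.24862707 -11.33216734
  52.71949151 -77.95156625]
```

View pics/w3.png

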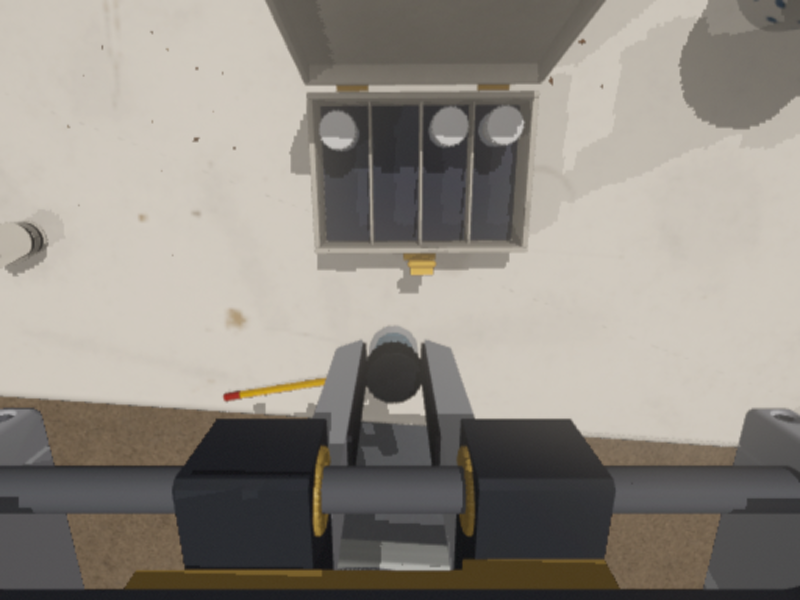

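The box rim corners are at (315,251), (529,250), (537,92) and (308,95). The dividers are at columns 372, 421 and 470. The empty compartment is at columns 372–421, and the pot is held straight at (393,372). I'll fit the box pose.

```bash
python3 - <<'E'
from h import *
from scipy.optimize import least_squares as L
from scipy.spatial.transform import Rotation as Ro
c=np.load("w3.npz");k=1.5625
P=[((-53,75,36),(315,251)),((-53,-75,36),(529,250)),((53,-75,36),(537,92)),((53,75,36),(308,95))]
P+=[((-49,y,26),(u,242)) for y,u in((35,372),(0,421),(-35,470))]+[((47,y,26),(u,103)) for y,u in((35,370),(0,421),(-35,471))]
B=lambda q,b:Ro.from_euler('z',q[2]).apply(b)+[q[0],q[1],0]
f=lambda q:np.ravel([proj(c,B(q,np.array(b,float)))-np.array(u)/k for b,u in P])
s=L(f,[510,-10,.08],x_scale=[1,1,.01]);print(s.x,np.degrees(s.x[2]),s.fun.reshape(-1,2).round(1).tolist())
o=r.get_obs();T=Ro.from_euler('xyz',o['tool_rot'],degrees=True)
e=B(s.x,np.array([-20,17.5,8]));h=B(s.x,np.array([54,0,36]));print("floor",e,"hinge",h)
# pot cap centre seen now
print("pot seen",hit(c,393/k,372/k,180))
print(T.inv().apply(e-o['position']))
E
```

```text
[ 5.18389785e+02 -1.01011237e+01  8.97878817e-02] 5.14446667320517 [[0.2, 2.1], [-0.8, 1.1], [1.6, -2.6], [-1.7, -2.5], [0.2, 2.3], [-0.2, 1.9], [-0.7, 1.6], [-0.8, -0.2], [0.2, -0.7], [1.9, -1.1]]
floor [496.90117175   5.53503665   8.        ] hinge [572.17226066  -5.25909015  36.        ]
pot seen [441.33240084   3.28425014 180.        ]
[ 56.58628368   2.25952261 171.78990062]
```

Only y needs accuracy here (shift of +2.3 mm). I'll move over the compartment, descend to just above the floor, and check with a picture.

```bash
python3 -m jog '{"jaw":[15,15,15,15,15,15,15,15],"delta_pos":[[0.027,0.001,0],[0.052,0.002,0],[0.052,0.002,0.04],[0.052,0.002,0.08],[0.052,0.002,0.1],[0.052,0.002,0.1],[0.052,0.002,0.1],[0.052,0.002,0.1]],"roll":[0,0,-0.01,-0.01,-0.01,-0.01,-0.01,-0.01]}'
python3 - <<'E'
from h import *
c=viewer.capture("wrist");cv2.imwrite("pics/w4.png",cv2.resize(c["color"][:,:,::-1],(800,600),interpolation=cv2.INTER_CUBIC))
print(r.get_obs()['position'])
E
```

```text
time_s: 6.9
position: [492.8, 6.6, 80.4]
tool_rot: [-180.0, -0.1, 5.1]
force: [0.4, -0.1, -0.2]
gripper_width: 0.247
finger_force: 10.0
[492.64410699   6.68474098  80.27387392]
```

View pics/w4.png

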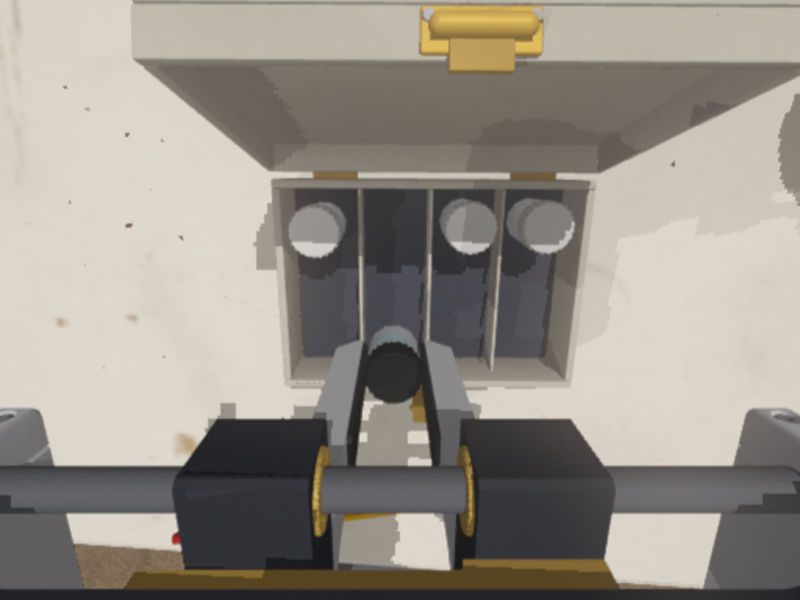

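The pot is centred between the dividers (columns 360 and 428, pot at 393). I'll lower the last 37 mm and release.

```bash
python3 -m jog '{"jaw":[15,15,15,15,15,15],"delta_pos":[[0,0.001,0.012],[0,0.001,0.024],[0,0.001,0.032],[0,0.001,0.036],[0,0.001,0.037],[0,0.001,0.037]],"roll":[0,0,0,0,0,0]}'
```

```text
time_s: 7.7
position: [492.4, 5.5, 42.6]
tool_rot: [180.0, -0.0, 5.1]
force: [-0.9, 0.1, 0.2]
gripper_width: 0.248
finger_force: 10.0
```

```bash
python3 -m jog '{"jaw":[30,38,45,45,45,45,45,45],"delta_pos":[[0,0,0],[0,0,0],[0,0,0],[0,0,-0.01],[0,0,-0.04],[0,0,-0.09],[0,0,-0.145],[0,0,-0.16]],"roll":[0,0,0,0,0,0,0,0]}'
python3 -m jog '{"jaw":[0,0,0],"delta_pos":[[0,0,-0.03],[0,0,-0.03],[0,0,-0.03]],"roll":[0,0,0]}'
python3 - <<'E'
from h import *
o=r.get_obs();print(o['position'],o['tool_rot'],o['force'],o['gripper_width'],o['joint_pos'].round(0))
w=viewer.capture("wrist")["color"];s=viewer.capture("scene")["color"]
s=cv2.resize(s[140:260,200:320],(400,400));w=cv2.resize(w[:270],(400,211))
cv2.imwrite("pics/w5.png",np.hstack([s,np.vstack([w,np.zeros((189,400,3),np.uint8)])])[:,:,::-1])
E
```

```text
time_s: 8.7
position: [493.3, 5.5, 205.7]
tool_rot: [-179.9, -0.2, 5.1]
force: [-0.1, 0.1, -0.2]
gripper_width: 0.446
finger_force: 0.0
time_s: 9.07
position: [491.8, 5.8, 231.9]
tool_rot: [-180.0, 0.0, 5.2]
force: [-1.2, -0.5, 0.6]
gripper_width: 0.17
finger_force: 0.0
[491.83630417   5.78366858 231.8535321 ] [-1.79995621e+02  4.54076308e-02  5.15616283e+00] [-1.18669179 -0.47924398  0.57875087] 0.16995251025831157 [-52.  14.  55. 111. -13.  61. -76.]
```

View pics/w5.png

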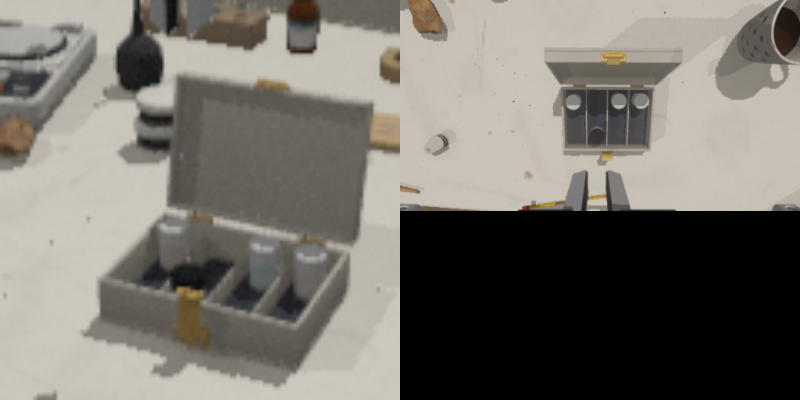

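The black-capped pot stands upright in the empty compartment and the three white caps are untouched. Now over the lid to its back, fingers shut, on the box's middle line.

```bash
python3 -m jog '{"jaw":[0,0,0,0,0,0,0,0],"delta_pos":[[0.04,0.018,0],[0.09,0.018,0],[0.13,0.018,0],[0.155,0.018,0],[0.17,0.018,0],[0.17,0.018,0.03],[0.17,0.018,0.07],[0.17,0.018,0.097]],"roll":[0,0,0,0,0,0,0,0]}' 20
python3 -m jog '{"jaw":[0,0],"delta_pos":[[0,0,0],[0,0,0]],"roll":[0,0]}'
```

```text
time_s: 10.18
position: [662.2, 2.7, 132.5]
tool_rot: [180.0, 0.2, 5.1]
force: [0.4, -0.6, -0.6]
gripper_width: 0.005
finger_force: 0.0
time_s: 10.42
position: [663.6, 2.6, 136.2]
tool_rot: [180.0, -0.0, 5.1]
force: [0.5, 0.1, 1.4]
gripper_width: 0.001
finger_force: 0.0
```

```bash
python3 -m jog '{"jaw":[0,0,0,0,0,0,0,0],"delta_pos":[[-0.015,0,0],[-0.03,0,0],[-0.043,0,0],[-0.054,0,0],[-0.065,0,0],[-0.076,0,0],[-0.087,0,0],[-0.097,0,0]],"roll":[0,0,0,0,0,0,0,0]}'
python3 -m jog '{"jaw":[0,0,0,0,0,0,0,0],"delta_pos":[[-0.008,0,0.002],[-0.016,0,0.005],[-0.024,0,0.008],[-0.031,0,0.012],[-0.038,0,0.016],[-0.044,0,0.021],[-0.049,0,0.025],[-0.053,0,0.029]],"roll":[0,0,0,0,0,0,0,0]}'
```

```text
time_s: 11.42
position: [565.8, -5.8, 135.4]
tool_rot: [180.0, 0.0, 5.1]
force: [0.7, -0.5, 0.9]
gripper_width: 0.005
finger_force: 0.3
time_s: 12.42
position: [513.5, -10.5, 106.2]
tool_rot: [180.0, 0.0, 5.1]
force: [0.7, 0.2, -0.4]
gripper_width: 0.007
finger_force: 0.1
```

```bash
python3 - <<'E'
from h import *
o=r.get_obs();print(o['position'],o['force'])
s=viewer.capture("scene")["color"][60:300,140:400];w=viewer.capture("wrist")["color"]
cv2.imwrite("pics/w6.png",np.hstack([cv2.resize(s,(416,384)),cv2.resize(w,(384,384))])[:,:,::-1])
E
```

```text
[513.51665391 -10.53639166 106.20269555] [ 0.67200496  0.20688541 -0.35656521]
```

View pics/w6.png

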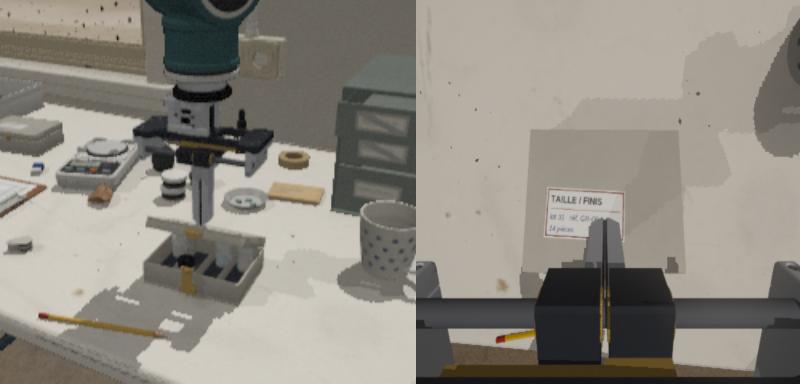

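The lid now leans at about 25–30°, with the fingertips on its outer face. I'll follow it down and forward to the press spot.

```bash
python3 -m jog '{"jaw":[0,0,0,0,0,0,0,0],"delta_pos":[[-0.008,0,0.004],[-0.015,0,0.008],[-0.021,0,0.013],[-0.026,0,0.018],[-0.03,0,0.023],[-0.033,0,0.027],[-0.035,0,0.029],[-0.035,0,0.029]],"roll":[0,0,0,0,0,0,0,0]}'
python3 -m jog '{"jaw":[0,0,0,0],"delta_pos":[[0,0,0.002],[0,0,0.004],[0,0,0.004],[0,0,0.004]],"roll":[0,0,0,0]}'
```

```text
time_s: 13.52
position: [478.9, -13.7, 77.4]
tool_rot: [180.0, 0.0, 5.1]
force: [0.1, 0.6, -0.1]
gripper_width: 0.004
finger_force: 0.0
time_s: 14.02
position: [479.0, -13.6, 73.5]
tool_rot: [180.0, -0.0, 5.1]
force: [-0.9, -0.1, 3.9]
gripper_width: 0.005
finger_force: 1.4
```

First resistance came at tip height 59.5 mm, as expected on the clip's nose. I'll press on in small steps.

```bash
python3 -m jog '{"jaw":[0,0,0,0],"delta_pos":[[0,0,0.0005],[0,0,0.001],[0,0,0.0015],[0,0,0.0015]],"roll":[0,0,0,0]}'
python3 -m jog '{"jaw":[0,0,0,0],"delta_pos":[[0,0,0.0005],[0,0,0.001],[0,0,0.0015],[0,0,0.0015]],"roll":[0,0,0,0]}'
python3 -m jog '{"jaw":[0,0,0,0],"delta_pos":[[0,0,0.0005],[0,0,0.001],[0,0,0.0015],[0,0,0.0015]],"roll":[0,0,0,0]}'
```

```text
time_s: 14.52
position: [478.9, -13.7, 72.1]
tool_rot: [-180.0, 0.0, 5.1]
force: [-3.6, 0.5, 10.1]
gripper_width: 0.006
finger_force: 5.0
time_s: 15.02
position: [478.6, -13.7, 70.4]
tool_rot: [-180.0, 0.0, 5.1]
force: [-2.6, -0.4, 2.7]
gripper_width: 0.009
finger_force: 1.6
time_s: 15.52
position: [479.1, -13.6, 68.9]
tool_rot: [180.0, -0.0, 5.2]
force: [0.1, 1.1, 0.4]
gripper_width: 0.004
finger_force: 0.0
```

The force peaked at about 10 N and then fell away, so the clip has snapped. I'll follow down onto the shut lid.

```bash
python3 -m jog '{"jaw":[0,0,0,0],"delta_pos":[[0,0,0.001],[0,0,0.002],[0,0,0.0025],[0,0,0.0025]],"roll":[0,0,0,0]}'
python3 -m jog '{"jaw":[0,0,0],"delta_pos":[[0,0,0.0005],[0,0,0.001],[0,0,0.001]],"roll":[0,0,0]}'
```

```text
time_s: 16.02
position: [479.1, -13.7, 66.7]
tool_rot: [-180.0, -0.0, 5.1]
force: [-1.7, 0.2, 7.8]
gripper_width: 0.004
finger_force: 4.0
time_s: 16.4
position: [479.1, -13.7, 66.1]
tool_rot: [-180.0, -0.0, 5.1]
force: [-7.2, 1.1, 24.9]
gripper_width: 0.004
finger_force: 12.1
```

Stiff contact came at tip height 52 mm, which fits the shut lid's 53 mm. A last look before handing in.

```bash
python3 -m jog '{"jaw":[0,0,0],"delta_pos":[[0,0,0],[0,0,0],[0,0,0]],"roll":[0,0,0]}'; python3 - <<'E'
from h import *
s=viewer.capture("scene")["color"][170:270,200:320]
cv2.imwrite("pics/w7.png",cv2.resize(s,(720,600),interpolation=cv2.INTER_CUBIC)[:,:,::-1])
E
```

```text
time_s: 16.77
position: [479.1, -13.7, 66.1]
tool_rot: [-180.0, -0.0, 5.1]
force: [-6.9, 0.8, 24.5]
gripper_width: 0.004
finger_force: 12.0
```

View pics/w7.png

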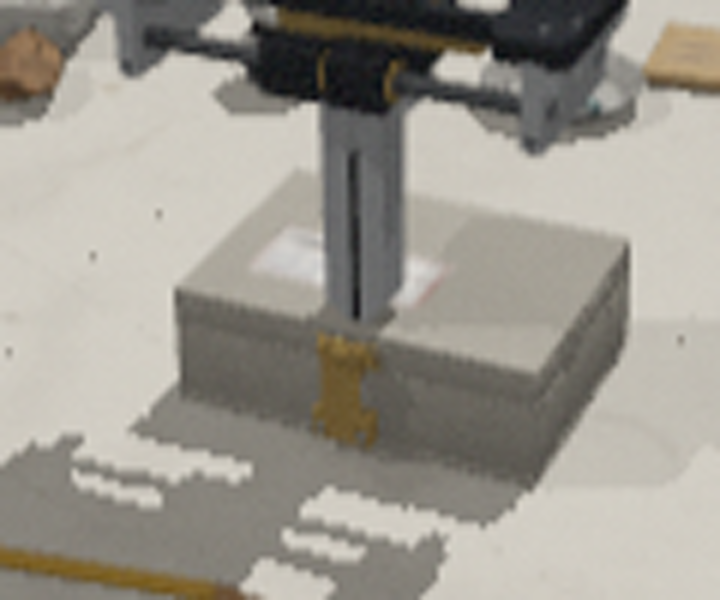

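The lid is shut with no gap, the clip (345,385) is over its rod, and the fingers press steadily at (355,315) with about 25 N.

```bash
python3 -c "
from workcell import workorder
print(workorder.finish_job())"
```

```text
the job is handed in; nothing more can be done
None
```

I handed the job in at about 17 s: the black-capped pot is upright in its compartment, the lid is snapped shut under the clip, and the fingers are still pressing on it with about 25 N; no verdict was returned.

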